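Elute a swab on the touch mixer

ROBOT

A 6-joint arm with a two-finger parallel gripper is mounted at the origin on a cart in front of the work surface, level with it; the furniture and walls round the work are solid. World frame = base frame: x ahead of the robot, y to its left, z up, the work surface at z = 0. Lengths are in mm, angles in rad, forces in N, time in s.
With the tool pointing down it reaches from about 350 to 975 mm from the base axis. Payload 7.1 kg.
Tool frame: the origin (TCP) lies at the very end of the fingers, on their centre line; the grasp point (between the pads) lies 19 mm behind it (ctrl.pinch_z is the z of the grasp point in the tool frame, in mm); z points along the fingers, y is the direction in which the jaws open and shut (so a half turn about z gives the same grasp; the last joint's range is limited). The gripper opens to 88 mm and grips with 3 to 60 N. Pads are 20 mm wide; open, the fingers measure 115 mm over their backs; the gripper's body (75 mm by 178 mm) begins 61 mm behind the grasp point.
Start: joints at [-1.137, 0.423, 1.63, -0, 1.089, -0.019], TCP at [273.442, -561.991, 222.675] pointing down, gripper open.
Joint ranges: [-3, 3], [-0.9, 2.11], [0.09, 2.58], [-1.31, 4.45], [0.11, 2.69], [-2.54, 2.54]. Speed limits (rad/s): [2.39, 2.39, 3.01, 3.14, 3.14, 3.14].

INTERFACE

Orientations are given as a rotation vector (axis times angle).
In Python, from workcell import get_obs, optics, ctrl gives the robot as it stands.
- The arm moves only by the shell command python3 -m jog 'ROWS'. ROWS is a JSON object of lists of equal length, an entry for each row: "delta_rot": the turn, a rotation vector about the tool's x, y, z in rad, a list of three; "translation": the shift along the tool's x, y, z in mm, a list of three; "hand": the opening, from -1 (shut) to 1 (fully open). In form: {"delta_rot": [[rx, ry, rz], ...], "translation": [[x, y, z], ...], "hand": [hand, ...]}. A call has 1 to 5 rows; each row is the pose to reach, as a shift and turn from the pose commanded when the call began, along the tool's axes at that moment; what a row does not reach only later rows make up. A row lasts 1/10 s, in which the tool goes at most 50 mm and 8.59 degrees, less where a joint would pass 70% of its speed; a pose out of reach is approached as far as the arm can. A call with a gripper value outside its range is refused whole. The fingers move at their own pace and stop on an object; the grip force is fixed at half the most. Time passes only in rows, so rows that repeat a pose let the fingers close. It gives the time, the measured TCP pose, the force and the opening at its end, in the units of the state.
- get_obs(): the state, without advancing time (a new reading comes with each control period).
- optics.get_image(name): name is "scene" or "top" or "wrist"; returns the picture (420x560x3 uint8, red, green, blue); there is no depth.
- optics.calibration(name): a dict with "intrinsics" (3x3 intrinsics, pixels), "cam_to_world" (4x4, takes a point from camera to world coordinates). Camera axes: x right, y up, looking along -z (the intrinsics and any distortion apply to the point x, -y, -z); pixel columns grow to the right and rows downward; lengths in mm; the calibration is good to about 2 mm. A picture is of the moment at which its call begins: read the wrist's pose just before it. calibration takes no time and is no camera call; for the wrist camera it gives the pose at the moment of the call.
- ctrl.close_job(): hands the job in, once; it reports no verdict.
The state is a dict: "t": time; "qpos": joint angles; "qvel": joint speeds; "joint_torque": joint torques, N m; "ee_pos": TCP position; "orientation": TCP orientation; "ft_force": force on the tool from outside, world axes, zero at the start; "moment": the same for the moment, N m; "width": finger opening in mm.
Only numpy, scipy, OpenCV 4.12 (cv2) and the standard library are available. Lean on these libraries where they do the work, as an engineer would, in place of code of your own. Each camera call takes 0.05 s, during which the arm holds its last target. There are 200 camera calls.

TASK

Wash the swab out into the flask: take the green-capped swab from the tube rack and push it down the neck of the amber flask until its cap sits fully home on the mouth, with the flask standing on the table. Then lift the flask by its neck, set it upright in the mixer's sprung ring cup and press the cup firmly down, close to the end of its travel; finish while still gripping the flask and holding it pressed down. Leave the tubes, the small bottle and the specimen pot as they are.

Things in the scene. Friction and masses are not known exactly. Their poses are not given: they have to be found in the camera images.
- swab: Sizes in mm. Stopper swab: green ribbed cap, diameter 21 and 26 tall (the grip); under it a white tapered plug, diameter 10 and 10 long, then a thin white shaft (3) with a bud (5.2) whose end is 55 below the cap. Loose, 14 g. Origin: centre of the cap's underside; z runs up through the cap. At the start it hangs upright in one of the rack's three holes, the cap's underside resting on the rack's top; the other two hold tubes
- flask: Sizes in mm. Amber round flask, loose, about 0.11 kg, 84 tall, open at the top: round body of diameter 50 (centre 21 above the base) with a flat foot of diameter 28, then a straight neck of outer diameter 23 from height 46 up to the mouth at 84; bore 13. It stands on the table. Origin: centre of the underside; z up through the neck. With the swab home, the swab's origin lies at height 84 and the cap reaches to 110
- flask_mouth (a point): Sizes in mm. Centre of the flask's mouth, on its axis 84 above its base
- rack: Sizes in mm. White open tube rack, fixed, 46 x 134 x 62 tall. Origin: centre of the underside. Three round holes of 15.7 in the top plate (top at height 62), at x = 0 and y = -40, 0, +40 in its own frame; the long way is its y axis
- mixer: Sizes in mm. Low touch mixer, fixed to the table: white casing 128 x 110, 64 tall, with a dial and a switch on the low front panel (its -x side) and a grey turret to height 73, centred at x = +18 in its frame, in which the sprung cup moves. Origin: centre of the underside
- ring_seat (a point): Sizes in mm. Point on the axis of the mixer's cup where the centre of the flask's underside comes to lie when the flask is seated; moves down with the cup; 93 to 94 above the table when the cup is up
- ring_rim (a point): Sizes in mm. Centre of the cup's top rim, 14 above ring_seat; the steel-edged rubber cup is a cone, opening of 54 at the rim narrowing downwards, outer diameter 62, and centres the round flask body
- mixer_head (a joint): travel of the sprung cup: 0 up, grows as it is pressed down, stop at 0.012 m. Spring: it begins to yield at about 3.5 N (the flask's weight alone does not move it) and needs about 9 N at the stop
- tube_black: Sizes in mm. Glass tube, diameter 14, 90 tall, with a black cap (17), standing loose in a rack hole, top 94 above the table; leave it. Origin: centre of its lower end
- tube_red: the same with a red cap; leave it. Origin: centre of its lower end
- buffer_bottle: Sizes in mm. Small white bottle, diameter 30, 52 tall, loose, leave it. Origin: centre of the underside
- pot: Sizes in mm. Specimen pot with red screw lid, diameter 54, 64 tall, loose, leave it. Origin: centre of the underside
Things that resemble listed ones, but are neither listed nor needed, are in the scene too. Several things have the shape of the swab; the one meant has the colours described above.

How it is judged:
By the outcome, as a careful person would: the job done as asked, in the order asked, and still so for the second after the job is handed in, while the arm keeps its last pose, push and grip.
It also fails if it takes over 58 s, if anything falls off the work surface, if the arm or the gripper's body presses on something with over 40 N, if the wrist force passes 120 N, or if a joint passes its speed limit or range.

## Working session

There is one attempt and no reset: what is moved stays moved. The work goes in short steps, Python scripts to look and compute and a shell command to move; the robot and the scene stay as the last step left them, time stands still between calls to the robot, and variables do not carry over. Pictures are saved under pics/ and viewed, about 8 in all and at most 12, crops included, and the job is handed in when it is done.

```bash
mkdir -p pics; cat > h.py <<'E'
import numpy as np, cv2
from workcell import get_obs, optics, ctrl
def snap(n,f):
    c=optics.calibration(n); im=optics.get_image(n); cv2.imwrite(f'pics/{f}.png',im[:,:,::-1].copy()); np.savez(f'pics/{f}.npz',K=c['intrinsics'],T=c['cam_to_world']); return im
def ray(f,u,v):
    d=np.load(f'pics/{f}.npz');K,T=d['K'],d['T']
    p=np.linalg.inv(K)@[u,v,1]; r=T[:3,:3]@[p[0],-p[1],-p[2]]; return T[:3,3],r/np.linalg.norm(r)
def atz(f,u,v,z):
    o,r=ray(f,u,v); return o+r*(z-o[2])/r[2]
def tri(*obs):
    A=np.zeros((3,3));b=np.zeros(3);R=[ray(*o) for o in obs]
    for o,r in R:
        M=np.eye(3)-np.outer(r,r);A+=M;b+=M@o
    x=np.linalg.solve(A,b); return x,[np.linalg.norm((np.eye(3)-np.outer(r,r))@(x-o)) for o,r in R]
def proj(f,P):
    d=np.load(f'pics/{f}.npz');K,T=d['K'],d['T']
    c=np.linalg.inv(T)@np.append(P,1); q=K@[c[0],-c[1],-c[2]]; return q[:2]/q[2]
E
python3 - <<'E'
from h import *
for n in ['scene','top','wrist']:
    snap(n,n+'0'); c=optics.calibration(n); print(n,c.keys(),np.round(c['intrinsics'],1).tolist(),np.round(c['cam_to_world'],3).tolist())
print(get_obs(), ctrl.pinch_z)
a=cv2.imread('pics/scene0.png');b=cv2.imread('pics/top0.png')
E
```

```text
scene dict_keys(['intrinsics', 'cam_to_world']) [[496.1, 0.0, 284.7], [0.0, 496.1, 218.6], [0.0, 0.0, 1.0]] [[-0.805, 0.23, -0.547, -4.395], [-0.593, -0.318, 0.739, 744.725], [-0.004, 0.92, 0.393, 501.83], [0.0, 0.0, 0.0, 1.0]]
top dict_keys(['intrinsics', 'cam_to_world']) [[468.6, 0.0, 280.7], [0.0, 468.6, 209.1], [0.0, 0.0, 1.0]] [[-0.008, 0.987, -0.16, 379.944], [-0.999, -0.013, -0.029, -35.338], [-0.031, 0.16, 0.987, 1003.939], [0.0, 0.0, 0.0, 1.0]]
wrist dict_keys(['intrinsics', 'cam_to_world']) [[322.7, 0.0, 286.3], [0.0, 322.7, 216.1], [0.0, 0.0, 1.0]] [[0.437, 0.864, 0.249, 342.973], [-0.899, 0.42, 0.12, -527.969], [-0.001, -0.277, 0.961, 384.482], [0.0, 0.0, 0.0, 1.0]]
{'t': 0.15, 'qpos': array([-1.13701635e+00,  4.23662605e-01,  1.63047489e+00, -3.39082270e-05,
        1.08860814e+00, -1.89854780e-02]), 'qvel': array([ 0.00046286, -0.00304548, -0.00049429, -0.00138484, -0.00159532,
       -0.000562  ]), 'joint_torque': array([ 8.99604674e-04, -5.44983494e+01, -2.73919505e+01,  6.44486770e-02,
        2.03605229e-02, -8.75393539e-05]), 'ee_pos': array([ 273.25665416, -561.63648054,  222.09750348]), 'orientation': array([-3.06033489e+00, -7.04915330e-01,  4.18942798e-04]), 'ft_force': array([-0.53497784,  0.22279849, -0.01687169]), 'moment': array([-0.05162877,  0.0047445 ,  0.00696531]), 'width': 88.02449472845022} -18.700000000000003
```

View pics/scene0.png

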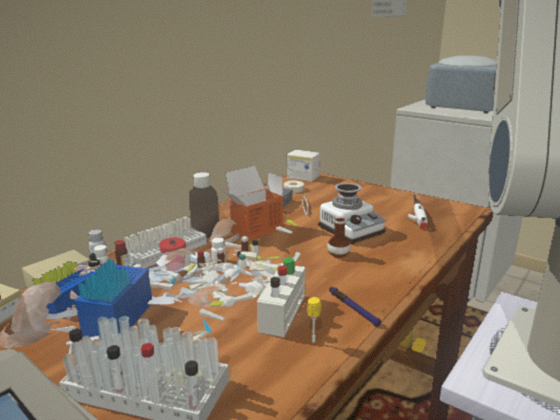

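View pics/top0.png

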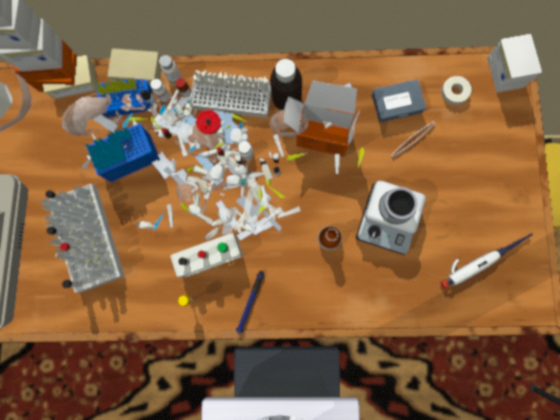

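The top view shows the rack with the green cap at about (223,247), flask mouth at (330,237) and cup at (400,204). The scene view shows the same at (289,264), (340,222) and (347,188). The yellow-capped swab at top (183,300) is a decoy. I'll enlarge these areas next.

```bash
python3 - <<'E'
from h import *
a=cv2.imread('pics/scene0.png')[175:345,250:400];b=cv2.imread('pics/top0.png')[175:285,165:435]
a=cv2.resize(a,None,fx=3.5,fy=3.5,interpolation=cv2.INTER_CUBIC)
cv2.imwrite('pics/c1.png',a)
b=cv2.resize(b,None,fx=2.96,fy=2.96,interpolation=cv2.INTER_CUBIC);cv2.imwrite('pics/c2.png',b)
for f in ['scene0','top0']:
    im=cv2.imread(f'pics/{f}.png').astype(int); m=(im[:,:,1]>im[:,:,2]+40)&(im[:,:,1]>im[:,:,0]+30)
    n,l,s,c=cv2.connectedComponentsWithStats(m.astype(np.uint8)); print(f,[(s[i].tolist(),c[i].round(1).tolist()) for i in range(1,n) if s[i,4]>8])
print('green',tri(('scene0',289,264),('top0',223,247)),'flask',tri(('scene0',340,221),('top0',330,235)),'cup',tri(('scene0',347,188),('top0',400,204)))
E
```

```text
scene0 [([284, 258, 10, 16, 94], [288.6, 263.8])]
top0 [([217, 242, 10, 10, 80], [221.6, 246.7])]
green (array([456.32637505, 107.82678498,  77.14473252]), [np.float64(0.8565935095930103), np.float64(0.8565935095928763)]) flask (array([ 476.87668467, -104.69080435,   81.49123588]), [np.float64(0.3287098338159528), np.float64(0.32870983381605323)]) cup (array([ 534.97273572, -238.28749334,  105.00814689]), [np.float64(2.581151755064334), np.float64(2.581151755064298)])
```

View pics/c1.png

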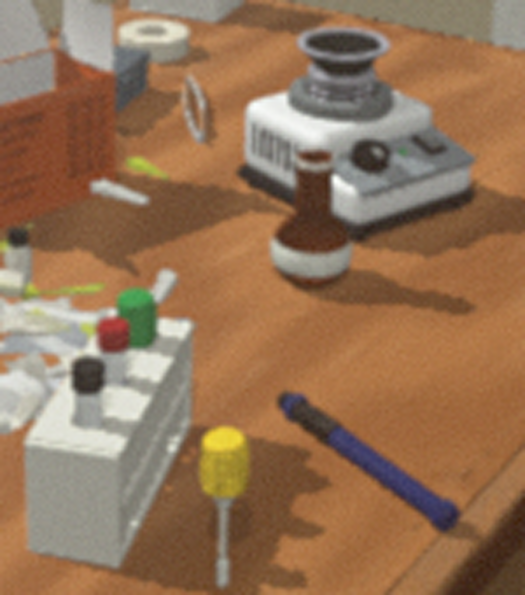

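View pics/c2.png

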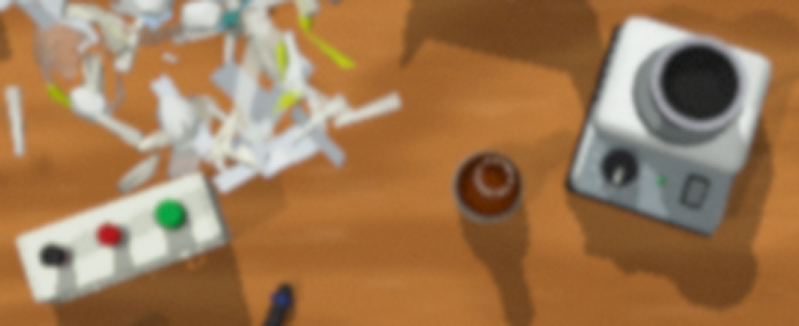

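```bash
cat >> h.py <<'E'
from scipy.spatial.transform import Rotation as Ro
def go(P,yaw=None):
    s=get_obs(); R=Ro.from_rotvec(s['orientation']); d=R.inv().apply(np.array(P)-s['ee_pos'])
    y=R.as_matrix()[:,1]; cy=np.degrees(np.arctan2(y[1],y[0])); w=R.as_matrix()[:,2]
    print('t',s['t'],'ee',s['ee_pos'].round(1),'tooly yaw',cy.round(2),'toolz',w.round(4),'F',s['ft_force'].round(1),'w',round(float(s['width']),1),'-> tool d',d.round(1), '' if yaw is None else 'rz %.4f'%(-np.radians(yaw-cy)))
E
python3 - <<'E'
from h import *
u=lambda x,y:(165+x/2.96,175+y/2.96)
v=lambda x,y:(250+x/3.5,175+y/3.5)
bk=atz('top0',*u(54,256),94);gr=atz('top0',*u(171,214),88);rd=atz('top0',*u(110,235),94)
print(bk,rd,gr,tri(('scene0',288.6,263.8),('top0',221.6,246.7)))
d=gr-bk;print('rack y yaw',np.degrees(np.arctan2(d[1],d[0])))
print('mouth',tri(('scene0',*v(316,156)),('top0',*u(494,177))));print('rim',tri(('scene0',*v(344,46)),('top0',*u(700,82))))
go([456,108,222],None)
E
python3 -m jog '{"delta_rot":[[0,0,-0.146],[0,0,-0.292],[0,0,-0.438],[0,0,-0.584],[0,0,-0.73]],"translation":[[0,0,0],[0,0,0],[0,0,0],[0,0,0],[0,0,0]],"hand":[1,1,1,1,1]}'
python3 -m jog '{"delta_rot":[[0,0,-0.146],[0,0,-0.292],[0,0,-0.438],[0,0,-0.584],[0,0,-0.73]],"translation":[[0,0,0],[0,0,0],[0,0,0],[0,0,0],[0,0,0]],"hand":[1,0.7,0.4,0.1,0.1]}'
python3 -c "
from h import *
go([430,50,250],19)
go([490,-140,250],19)"
```

```text
[426.87373028 182.13574659  94.        ] [440.25987838 145.372864    94.        ] [454.12746389 106.1418599   88.        ] (array([456.31493421, 110.0689751 ,  78.64755906]), [np.float64(0.2565297016358829), np.float64(0.25652970163595384)])
rack y yaw -70.27061260839058
mouth (array([ 477.54359244, -107.99624952,   83.41838171]), [np.float64(0.9066896935362745), np.float64(0.9066896935362624)])
rim (array([ 536.03746494, -242.53219467,  103.37364021]), [np.float64(0.6440521648199914), np.float64(0.6440521648201283)])
t 0.15 ee [ 273.3 -561.6  222.1] tooly yaw -64.06 toolz [-5.e-04  1.e-03 -1.e+00] F [-0.5  0.2 -0. ] w 88.0 -> tool d [ 457.3 -522.2    0.7] 
t: 0.65
ee_pos: [273.3, -561.8, 222.3]
orientation: [-2.602, -1.759, -0.0]
ft_force: [0.1, 0.2, -0.8]
width: 87.7
t: 1.15
ee_pos: [273.4, -561.8, 222.3]
orientation: [-1.803, -2.572, -0.001]
ft_force: [0.5, 0.6, 0.3]
width: 59.1
t 1.15 ee [ 273.4 -561.8  222.3] tooly yaw 19.94 toolz [-3.e-04  6.e-04 -1.e+00] F [0.5 0.6 0.3] w 59.1 -> tool d [521.7 355.9 -27.3] rz 0.0164
t 1.15 ee [ 273.4 -561.8  222.3] tooly yaw 19.94 toolz [-3.e-04  6.e-04 -1.e+00] F [0.5 0.6 0.3] w 59.1 -> tool d [322.6 347.5 -27.5] rz 0.0164
```

```bash

python3 -m jog '{"delta_rot":[[0,0,0],[0,0,0],[0,0,0],[0,0,0],[0,0,0]],"translation":[[30,32,-5],[60,64,-10],[90,97,-15],[120,130,-20],[160,170,-27]],"hand":[0.1,0.1,0.1,0.1,0.1]}'
python3 -m jog '{"delta_rot":[[0,0,0],[0,0,0],[0,0,0],[0,0,0],[0,0,0]],"translation":[[32,35,0],[64,70,0],[96,105,0],[130,142,0],[162,177,0]],"hand":[0.1,0.1,0.1,0.1,0.1]}'
python3 -m jog '{"delta_rot":[[0,0,0],[0,0,0],[0,0,0]],"translation":[[0,0,0],[0,0,0],[0,0,0]],"hand":[0.1,0.1,0.1]}' >/dev/null
python3 -c "
from h import *
snap('wrist','w1')
go([430,50,250],19.8)"
python3 -m jog '{"delta_rot":[[0,0,0],[0,0,0],[0,0,0],[0,0,0],[0,0,0]],"translation":[[40,0,0],[80,0,0],[120,2,0],[160,5,0],[200,8,0]],"hand":[0.1,0.1,0.1,0.1,0.1]}'
python3 -m jog '{"delta_rot":[[0,0,0],[0,0,0],[0,0,0]],"translation":[[0,0,0],[0,0,0],[0,0,0]],"hand":[0.1,0.1,0.1]}' >/dev/null
python3 -c "
from h import *
snap('wrist','w2')
go([456,109,65],19.8)
cv2.imwrite('pics/w12.png',np.vstack([cv2.imread('pics/w1.png')[:,:],cv2.imread('pics/w2.png')])[:,:])
a=cv2.imread('pics/w1.png');b=cv2.imread('pics/w2.png')
cv2.imwrite('pics/w12.png',cv2.resize(np.hstack([a,b]),(800,300),interpolation=cv2.INTER_AREA))
im=b.astype(int);m=(im[:,:,1]>im[:,:,2]+40)&(im[:,:,1]>im[:,:,0]+30)
n,l,s,c=cv2.connectedComponentsWithStats(m.astype(np.uint8)); print([(s[i].tolist(),c[i].round(1).tolist()) for i in range(1,n) if s[i,4]>30])
for f in('w1','w2'):
  for P in ([456,109,88],[477.5,-108,84],[536,-242.5,107]): print(f,proj(f,P))
"
```

```text
t: 1.65
ee_pos: [377.4, -359.1, 248.8]
orientation: [-1.812, -2.566, -0.0]
ft_force: [0.9, -0.4, 0.6]
width: 48.3
t: 2.15
ee_pos: [489.9, -146.6, 248.9]
orientation: [1.811, 2.567, 0.0]
ft_force: [-0.2, 0.5, 0.1]
width: 48.3
t 2.5 ee [ 488.8 -149.6  248.7] tooly yaw 19.51 toolz [-5.e-04 -1.e-04 -1.e+00] F [ 0.6 -1.1 -0.3] w 48.0 -> tool d [207.7  11.3  -1.3] rz -0.0050
t: 3.0
ee_pos: [429.2, 42.4, 248.9]
orientation: [1.815, 2.564, 0.0]
ft_force: [0.8, 0.2, -0.2]
width: 48.1
t 3.35 ee [430.3  41.1 248.9] tooly yaw 19.47 toolz [ 2.e-04 -2.e-04 -1.e+00] F [-0.1 -0.6 -0.2] w 48.2 -> tool d [ 55.5  46.9 183.9] rz -0.0058
[([325, 135, 21, 20, 322], [334.8, 144.1])]
w1 [ 353.13786114 -106.63334385]
w1 [287.9900437  157.65898803]
w1 [297.47053144 299.48979358]
w2 [332.57812681 144.84269693]
w2 [280.62245029 328.86017289]
w2 [289.30044836 442.79883702]
```

View pics/w1.png

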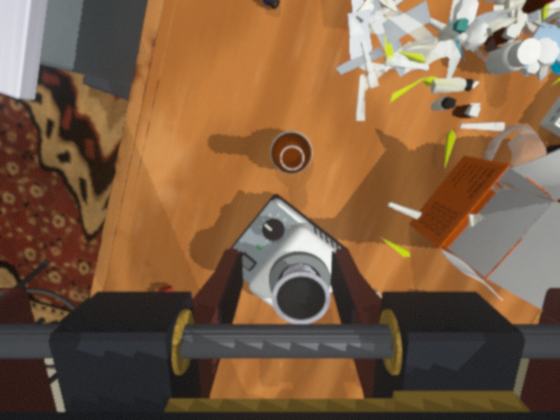

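View pics/w2.png

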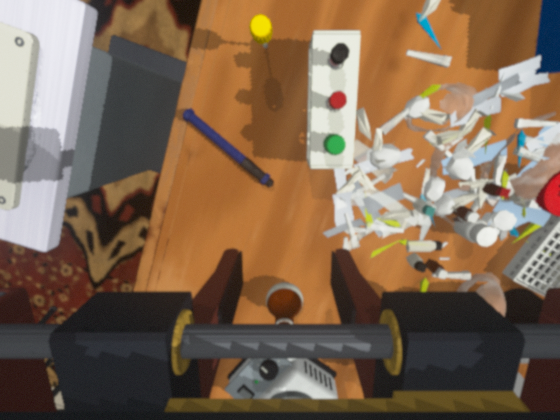

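w1 shows the flask mouth ring at about (290,157) and the cup rim at about (303,296). w2 shows the green cap at (335,144) at the row's near end, with red and black behind it. I'll fit the outlines more exactly.

```bash
python3 - <<'E'
from h import *
a=cv2.imread('pics/w1.png')
x=cv2.resize(a[125:190,255:325],None,fx=6,fy=6,interpolation=cv2.INTER_CUBIC)
y=cv2.resize(a[255:330,265:340],None,fx=5.2,fy=5.2,interpolation=cv2.INTER_CUBIC)[:390]
cv2.imwrite('pics/c3.png',np.hstack([x,np.vstack([y])]) if x.shape[0]==y.shape[0] else np.hstack([x[:390],y[:390]]))
for n,o in [('g',[('w2',335,144),('top0',221.6,246.7),('scene0',288.6,263.8)]),('m',[('w1',290,157),('top0',331.9,234.8),('scene0',340.3,219.6)]),('r',[('w1',303,296),('top0',401.5,202.7),('scene0',348.3,188.1)])]: print(n,*tri(*o),[atz(*q,{'g':82,'m':84,'r':107}[n]).round(1) for q in o])
E
```

```text
g [457.46032972 110.05489241  78.56531354] [np.float64(2.0101041760396066), np.float64(1.3570783986583468), np.float64(0.6976675494864267)] [array([458.9, 110.5,  82. ]), array([455.8, 109.4,  82. ]), array([452.9, 115.2,  82. ])]
m [ 478.07675766 -107.57766195   83.34553049] [np.float64(1.38852432651388), np.float64(1.5878335521052358), np.float64(0.22606865537706397)] [array([ 479.2, -106.7,   84. ]), array([ 476.7, -108.4,   84. ]), array([ 477.6, -106.4,   84. ])]
r [ 537.73655759 -241.33683763  103.10250554] [np.float64(4.203859309400005), np.float64(2.724513433275476), np.float64(1.5232561784676013)] [array([ 540.1, -236.7,  107. ]), array([ 534.8, -242. ,  107. ]), array([ 531.8, -233.6,  107. ])]
```

View pics/c3.png

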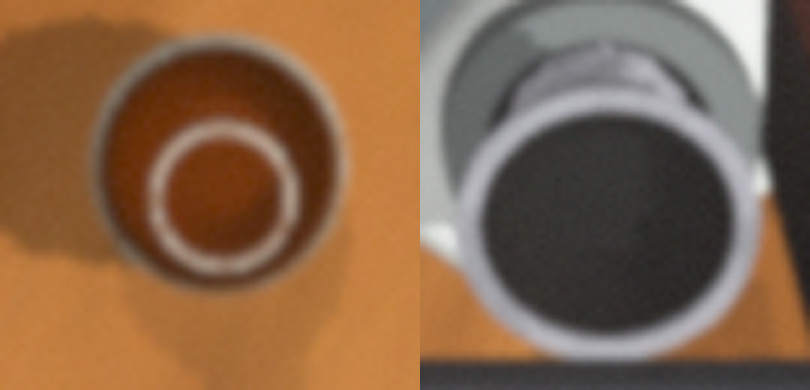

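```bash
python3 - <<'E'
from h import *
print(atz('w2',334.9,144.3,87),atz('w1',292.1,157.3,84),atz('w1',301.2,297.4,107))
print(tri(('w1',292.1,157.3),('w2',334.9-0,144.3))[1])
go([457.5,109.8,150])
go([457.5,109.8,65])
E
```

```text
[458.11333305 110.23153549  87.        ] [ 481.26138519 -106.28740582   84.        ] [ 538.8631307 -238.8455168  107.       ]
[np.float64(93.83570806511024), np.float64(93.83570806511032)]
t 3.35 ee [430.3  41.1 248.9] tooly yaw 19.47 toolz [ 2.e-04 -2.e-04 -1.e+00] F [-0.1 -0.6 -0.2] w 48.2 -> tool d [55.7 48.5 98.9] 
t 3.35 ee [430.3  41.1 248.9] tooly yaw 19.47 toolz [ 2.e-04 -2.e-04 -1.e+00] F [-0.1 -0.6 -0.2] w 48.2 -> tool d [ 55.7  48.5 183.9]
```

```bash

python3 -m jog '{"delta_rot":[[0,0,0],[0,0,0],[0,0,0],[0,0,0],[0,0,0]],"translation":[[20,18,20],[40,36,50],[56,48.5,80],[56,48.5,99],[56,48.5,99]],"hand":[0.1,0.1,0.1,0.1,0.1]}'
python3 -m jog '{"delta_rot":[[0,0,0],[0,0,0],[0,0,0],[0,0,0],[0,0,0]],"translation":[[0,0,20],[0,0,45],[0,0,65],[0,0,84.5],[0,0,84.5]],"hand":[0.1,0.1,0.1,0.1,0.1]}'
python3 -m jog '{"delta_rot":[[0,0,0],[0,0,0],[0,0,0]],"translation":[[0,0,0],[0,0,0],[0,0,0]],"hand":[0.1,0.1,0.1]}'
python3 -c "
from h import *
go([457.5,109.8,65.5])"
```

```text
t: 3.85
ee_pos: [455.5, 110.4, 147.3]
orientation: [-1.811, -2.563, 0.006]
ft_force: [-0.4, 0.0, 0.3]
width: 48.3
t: 4.35
ee_pos: [456.2, 110.2, 64.4]
orientation: [-1.813, -2.564, 0.003]
ft_force: [-0.4, 0.2, 0.1]
width: 48.6
t: 4.65
ee_pos: [457.7, 111.5, 66.5]
orientation: [1.811, 2.566, 0.002]
ft_force: [0.6, -0.1, 0.2]
width: 48.0
t 4.65 ee [457.7 111.5  66.5] tooly yaw 19.57 toolz [ 2.1e-03  5.0e-04 -1.0e+00] F [ 0.6 -0.1  0.2] w 48.0 -> tool d [-1.6 -0.7  1. ]
```

```bash

python3 -m jog '{"delta_rot":[[0,0,0],[0,0,0],[0,0,0],[0,0,0],[0,0,0]],"translation":[[-1,0,0.5],[-1,0,0.5],[-1,0,0.5],[-1,0,0.5],[-1,0,0.5]],"hand":[0.1,0,-0.4,-0.8,-1]}'
python3 -m jog '{"delta_rot":[[0,0,0],[0,0,0],[0,0,0],[0,0,0]],"translation":[[0,0,0],[0,0,0],[0,0,0],[0,0,0]],"hand":[-1,-1,-1,-1]}'
python3 -m jog '{"delta_rot":[[0,0,0],[0,0,0],[0,0,0],[0,0,0],[0,0,0]],"translation":[[0,0,-5],[0,0,-20],[0,0,-45],[0,0,-70],[0,0,-110]],"hand":[-1,-1,-1,-1,-1]}'
python3 -m jog '{"delta_rot":[[0,0,0],[0,0,0],[0,0,0],[0,0,0]],"translation":[[0,0,0],[0,0,0],[0,0,0],[0,0,0]],"hand":[-1,-1,-1,-1]}'
python3 -c "
from h import *
go([478.5,-107.3,175])"
```

```text
t: 5.15
ee_pos: [457.0, 110.7, 64.8]
orientation: [-1.811, -2.567, 0.0]
ft_force: [-0.7, -0.7, -0.0]
width: 23.4
t: 5.55
ee_pos: [457.1, 110.6, 64.8]
orientation: [-1.811, -2.567, 0.0]
ft_force: [-0.3, 0.0, 0.7]
width: 19.0
t: 6.05
ee_pos: [455.7, 110.3, 174.8]
orientation: [-1.81, -2.565, 0.004]
ft_force: [1.7, -0.1, -0.1]
width: 19.4
t: 6.45
ee_pos: [456.2, 110.5, 173.6]
orientation: [-1.81, -2.566, 0.003]
ft_force: [1.0, -0.1, -0.3]
width: 19.4
t 6.45 ee [456.2 110.5 173.6] tooly yaw 19.6 toolz [-2.4e-03 -5.0e-04 -1.0e+00] F [ 1.  -0.1 -0.3] w 19.4 -> tool d [-212.6  -52.    -1.3]
```

```bash

python3 -m jog '{"delta_rot":[[0,0,0],[0,0,0],[0,0,0],[0,0,0],[0,0,0]],"translation":[[-20,-7,-30],[-60,-22,-60],[-100,-37,-75],[-140,-50,-75],[-180,-65,-75]],"hand":[-1,-1,-1,-1,-1]}'
python3 -m jog '{"delta_rot":[[0,0,0],[0,0,0],[0,0,0],[0,0,0],[0,0,0]],"translation":[[-40,-15,0],[-80,-30,0],[-88,-33,0],[-88,-33,0],[-88,-33,0]],"hand":[-1,-1,-1,-1,-1]}'
python3 -m jog '{"delta_rot":[[0,0,0],[0,0,0],[0,0,0],[0,0,0]],"translation":[[0,0,0],[0,0,0],[0,0,0],[0,0,0]],"hand":[-1,-1,-1,-1]}'
python3 -c "
from h import *
go([480,-106,175])
snap('wrist','w3');print(proj('w3',[480.5,-106.2,84]))
a=cv2.imread('pics/w3.png')
x=cv2.resize(a[105:185,290:370],None,fx=5.25,fy=5.25,interpolation=cv2.INTER_CUBIC)
y=cv2.imread('pics/w2.png')[105:185,290:370];y=cv2.resize(y,None,fx=5.25,fy=5.25,interpolation=cv2.INTER_CUBIC)
z=cv2.resize(a,None,fx=.45,fy=.45);p=np.zeros((189,840,3),np.uint8);p[:,:252]=z
cv2.imwrite('pics/c4.png',cv2.resize(np.vstack([np.hstack([x,y])[:400],p]),(800,561)))
"
```

```text
t: 6.95
ee_pos: [456.1, -82.3, 249.6]
orientation: [-1.811, -2.567, -0.0]
ft_force: [-0.3, 0.3, -0.7]
width: 19.3
t: 7.45
ee_pos: [454.2, -173.8, 249.0]
orientation: [-1.81, -2.565, 0.0]
ft_force: [0.5, -0.2, -1.2]
width: 19.4
t: 7.85
ee_pos: [454.7, -174.1, 249.9]
orientation: [1.81, 2.568, 0.0]
ft_force: [-0.0, -0.1, -0.4]
width: 19.2
t 7.85 ee [ 454.7 -174.1  249.9] tooly yaw 19.65 toolz [ 1.e-04 -0.e+00 -1.e+00] F [-0.  -0.1 -0.4] w 19.2 -> tool d [55.7 46.7 74.9] 
[332.05382284 144.55180008]
```

View pics/c4.png

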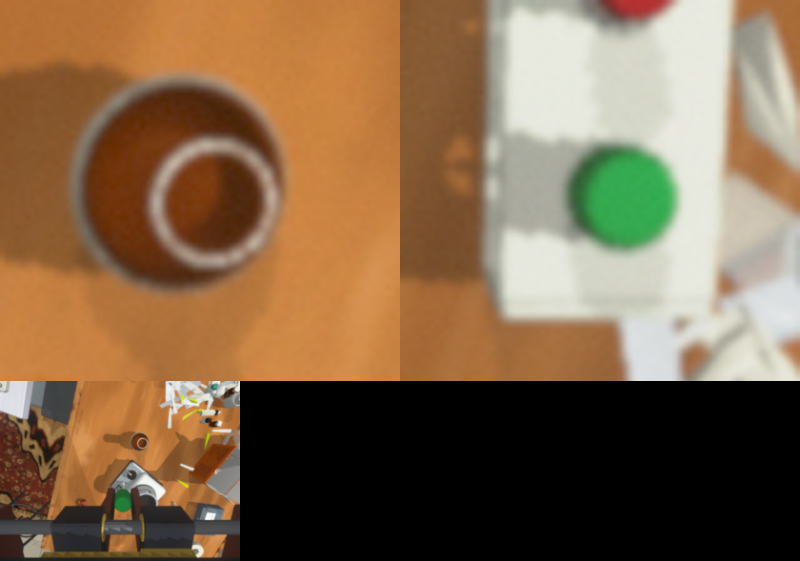

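Mouth centre is at about (332.4,145.2) in w3 and the cap's top face at (335.2,144.2) in w2. The inset confirms that the green cap is held. Target TCP is about (479.8,-106.4).

```bash

python3 -m jog '{"delta_rot":[[0,0,0],[0,0,0],[0,0,0],[0,0,0],[0,0,0]],"translation":[[20,18,20],[40,36,50],[55.3,46.6,80],[55.3,46.6,85],[55.3,46.6,85]],"hand":[-1,-1,-1,-1,-1]}'
python3 -m jog '{"delta_rot":[[0,0,0],[0,0,0],[0,0,0],[0,0,0]],"translation":[[0,0,0],[0,0,0],[0,0,0],[0,0,0]],"hand":[-1,-1,-1,-1]}'
python3 -c "
from h import *
go([479.8,-106.4,145]);go([479.8,-106.4,86.8])
snap('scene','s1');snap('top','t1')
a=cv2.imread('pics/s1.png')[170:270,290:390];b=cv2.imread('pics/t1.png')[180:280,290:390]
cv2.imwrite('pics/c5.png',cv2.resize(np.hstack([a,b]),(800,400),interpolation=cv2.INTER_CUBIC))
"
```

```text
t: 8.4
ee_pos: [479.5, -106.8, 164.2]
orientation: [-1.808, -2.567, 0.002]
ft_force: [0.3, -0.3, 0.5]
width: 19.0
t: 8.8
ee_pos: [480.3, -107.5, 165.6]
orientation: [1.811, 2.565, 0.001]
ft_force: [-0.1, -0.2, -0.8]
width: 19.1
t 8.8 ee [ 480.3 -107.5  165.6] tooly yaw 19.55 toolz [ 1.4e-03 -3.0e-04 -1.0e+00] F [-0.1 -0.2 -0.8] w 19.1 -> tool d [ 1.2 -0.1 20.6] 
t 8.8 ee [ 480.3 -107.5  165.6] tooly yaw 19.55 toolz [ 1.4e-03 -3.0e-04 -1.0e+00] F [-0.1 -0.2 -0.8] w 19.1 -> tool d [ 1.3 -0.2 78.8]
```

View pics/c5.png

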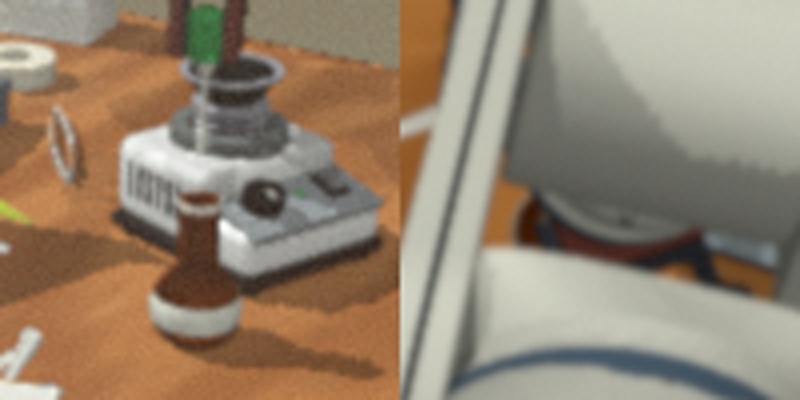

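In the scene crop the shaft tip (201,152) lines up with the mouth (199,196). The top view is blocked by the arm. Starting down.

```bash

python3 -c "
from h import *
print(proj('s1',[480.3,-107.2,107.6]),proj('s1',[480.3,-107.2,84]),'meas tip',290+201/4,170+152/4,'mouth',290+199/4,170+196/4)"
python3 -m jog '{"delta_rot":[[0,0,0],[0,0,0],[0,0,0],[0,0,0],[0,0,0]],"translation":[[0.7,0,8],[0.7,0,16],[0.7,0,24],[0.7,0,32],[0.7,0,32]],"hand":[-1,-1,-1,-1,-1]}'
python3 -m jog '{"delta_rot":[[0,0,0],[0,0,0],[0,0,0],[0,0,0],[0,0,0]],"translation":[[0,0,6],[0,0,12],[0,0,18],[0,0,24],[0,0,28]],"hand":[-1,-1,-1,-1,-1]}'
python3 -m jog '{"delta_rot":[[0,0,0],[0,0,0]],"translation":[[0,0,0],[0,0,0]],"hand":[-1,-1]}'
python3 -c "
from h import *
go([479.8,-106.4,86.8])"
```

```text
[339.85369166 208.93476473] [339.41280373 219.18557764] meas tip 340.25 208.0 mouth 339.75 219.0
t: 9.4
ee_pos: [478.8, -106.1, 131.3]
orientation: [-1.809, -2.565, 0.002]
ft_force: [-0.3, 0.7, -0.9]
width: 19.6
t: 9.9
ee_pos: [479.6, -106.3, 104.2]
orientation: [-1.811, -2.567, 0.0]
ft_force: [0.3, 0.8, -0.3]
width: 19.0
t: 10.1
ee_pos: [479.7, -106.3, 104.7]
orientation: [-1.811, -2.567, 0.0]
ft_force: [1.1, -0.9, -0.2]
width: 19.2
t 10.1 ee [ 479.7 -106.3  104.7] tooly yaw 19.59 toolz [-3.e-04  0.e+00 -1.e+00] F [ 1.1 -0.9 -0.2] w 19.2 -> tool d [-0.1  0.1 17.9]
```

```bash

python3 -m jog '{"delta_rot":[[0,0,0],[0,0,0],[0,0,0],[0,0,0],[0,0,0]],"translation":[[0,0,2],[0,0,5],[0,0,8],[0,0,11],[0,0,12]],"hand":[-1,-1,-1,-1,-1]}'
python3 -m jog '{"delta_rot":[[0,0,0],[0,0,0],[0,0,0],[0,0,0],[0,0,0]],"translation":[[0,0,1.5],[0,0,3],[0,0,4.5],[0,0,6],[0,0,6]],"hand":[-1,-1,-1,-1,-1]}'
python3 -c "
from h import *
go([479.8,-106.4,86.8])"
```

```text
t: 10.6
ee_pos: [479.5, -106.3, 92.4]
orientation: [-1.811, -2.567, 0.0]
ft_force: [-0.6, 0.5, 0.7]
width: 18.8
t: 11.1
ee_pos: [479.9, -106.3, 86.8]
orientation: [1.811, 2.567, 0.0]
ft_force: [-0.6, -0.0, 0.0]
width: 19.1
t 11.1 ee [ 479.9 -106.3   86.8] tooly yaw 19.6 toolz [ 2.e-04 -1.e-04 -1.e+00] F [-0.6 -0.   0. ] w 19.1 -> tool d [-0.  -0.1  0. ]
```

No contact force yet. I'll push down to find the seat.

```bash

python3 -m jog '{"delta_rot":[[0,0,0],[0,0,0],[0,0,0]],"translation":[[0,0,1],[0,0,1],[0,0,1]],"hand":[-1,-1,-1]}'
python3 -m jog '{"delta_rot":[[0,0,0],[0,0,0],[0,0,0]],"translation":[[0,0,1],[0,0,1],[0,0,1]],"hand":[-1,-1,-1]}'
python3 -m jog '{"delta_rot":[[0,0,0],[0,0,0],[0,0,0]],"translation":[[0,0,1],[0,0,1],[0,0,1]],"hand":[-1,-1,-1]}'
python3 -c "
from h import *
go([479.8,-106.4,86.8])
snap('scene','s2')
a=cv2.imread('pics/s2.png')[170:270,290:390]
cv2.imwrite('pics/c6.png',cv2.resize(a,(600,600),interpolation=cv2.INTER_CUBIC))"
```

```text
t: 11.4
ee_pos: [480.4, -106.5, 86.7]
orientation: [1.81, 2.566, 0.001]
ft_force: [-1.1, -0.3, 10.3]
width: 19.2
t: 11.7
ee_pos: [481.2, -106.7, 86.6]
orientation: [1.809, 2.565, 0.002]
ft_force: [-3.1, 0.5, 19.2]
width: 19.1
t: 12.0
ee_pos: [481.9, -106.9, 86.6]
orientation: [1.808, 2.563, 0.003]
ft_force: [-4.0, 1.2, 28.1]
width: 19.1
t 12.0 ee [ 481.9 -106.9   86.6] tooly yaw 19.6 toolz [ 0.0046 -0.0012 -1.    ] F [-4.   1.2 28.1] w 19.1 -> tool d [ 1.2 -1.8 -0.3]
```

View pics/c6.png

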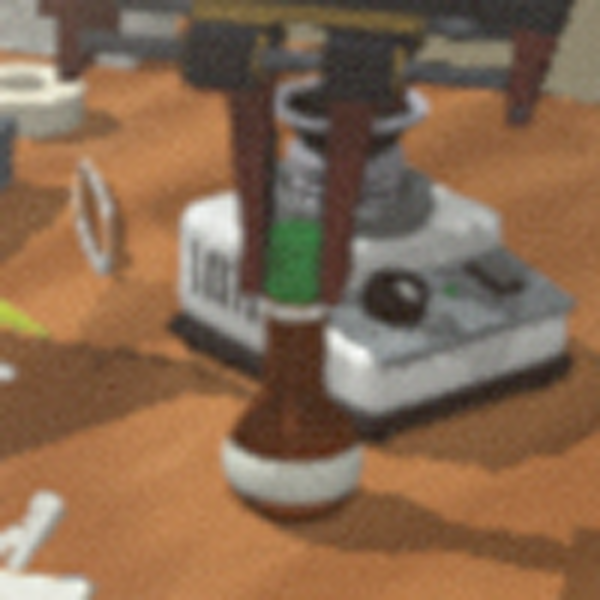

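The cap is sitting on the mouth with no gap. Contact was firm (28 N) at TCP z 86.7, against 86.8 expected. I'll back off, release, go down to the neck and grip it.

```bash

python3 -m jog '{"delta_rot":[[0,0,0],[0,0,0],[0,0,0],[0,0,0],[0,0,0]],"translation":[[0,0,-1.5],[0,0,-2.8],[0,0,-2.8],[0,0,-2.8],[0,0,-2.8]],"hand":[-1,-1,-0.6,-0.3,0]}'
python3 -m jog '{"delta_rot":[[0,0,0],[0,0,0],[0,0,0],[0,0,0]],"translation":[[0,0,0],[0,0,0],[0,0,0],[0,0,0]],"hand":[0,0,0,0]}'
python3 -c "
from h import *
go([479.8,-106.4,50.5])"
```

```text
t: 12.55
ee_pos: [479.5, -106.3, 86.3]
orientation: [-1.811, -2.567, 0.0]
ft_force: [-0.5, -0.5, -0.7]
width: 31.7
t: 12.95
ee_pos: [479.7, -106.3, 86.5]
orientation: [-1.811, -2.567, 0.0]
ft_force: [-1.6, -0.5, 0.2]
width: 44.0
t 12.95 ee [ 479.7 -106.3   86.5] tooly yaw 19.6 toolz [-1.e-04  0.e+00 -1.e+00] F [-1.6 -0.5  0.2] w 44.0 -> tool d [-0.1  0.  36. ]
```

```bash

python3 -m jog '{"delta_rot":[[0,0,0],[0,0,0],[0,0,0],[0,0,0],[0,0,0]],"translation":[[0,0,9],[0,0,18],[0,0,27],[0,0,36],[0,0,36]],"hand":[0,0,0,0,0]}'
python3 -m jog '{"delta_rot":[[0,0,0],[0,0,0],[0,0,0],[0,0,0],[0,0,0]],"translation":[[0,0,0],[0,0,0],[0,0,0],[0,0,0],[0,0,0]],"hand":[-0.2,-0.5,-0.8,-1,-1]}'
python3 -m jog '{"delta_rot":[[0,0,0],[0,0,0],[0,0,0]],"translation":[[0,0,0],[0,0,0],[0,0,0]],"hand":[-1,-1,-1]}'
python3 -m jog '{"delta_rot":[[0,0,0],[0,0,0],[0,0,0],[0,0,0],[0,0,0]],"translation":[[0,0,-5],[0,0,-30],[0,0,-70],[0,0,-110],[0,0,-150]],"hand":[-1,-1,-1,-1,-1]}'
python3 -m jog '{"delta_rot":[[0,0,0],[0,0,0],[0,0,0]],"translation":[[0,0,0],[0,0,0],[0,0,0]],"hand":[-1,-1,-1]}'
python3 -c "
from h import *
go([537.5,-240,200])
snap('scene','s3');snap('wrist','w4')
a=cv2.imread('pics/s3.png')[110:260,280:400];b=cv2.imread('pics/w4.png')
cv2.imwrite('pics/c7.png',np.hstack([cv2.resize(a,(336,420),interpolation=cv2.INTER_CUBIC),b[:,80:540]]))"
```

```text
t: 13.45
ee_pos: [478.7, -106.1, 49.0]
orientation: [-1.81, -2.565, 0.002]
ft_force: [0.4, 0.3, -0.2]
width: 44.0
t: 13.95
ee_pos: [480.0, -106.4, 50.9]
orientation: [1.811, 2.567, 0.0]
ft_force: [-0.5, -0.9, 0.2]
width: 22.6
t: 14.25
ee_pos: [479.9, -106.4, 50.8]
orientation: [1.811, 2.567, 0.0]
ft_force: [0.5, 0.6, 3.6]
width: 22.5
t: 14.75
ee_pos: [479.1, -106.1, 202.0]
orientation: [-1.81, -2.566, 0.001]
ft_force: [2.0, -0.1, -2.0]
width: 23.0
t: 15.05
ee_pos: [478.6, -106.0, 199.4]
orientation: [-1.81, -2.565, 0.001]
ft_force: [-0.9, -0.5, -1.7]
width: 22.8
t 15.05 ee [ 478.6 -106.   199.4] tooly yaw 19.6 toolz [-2.3e-03  6.0e-04 -1.0e+00] F [-0.9 -0.5 -1.7] w 22.8 -> tool d [-145.9   10.5   -0.8]
```

View pics/c7.png

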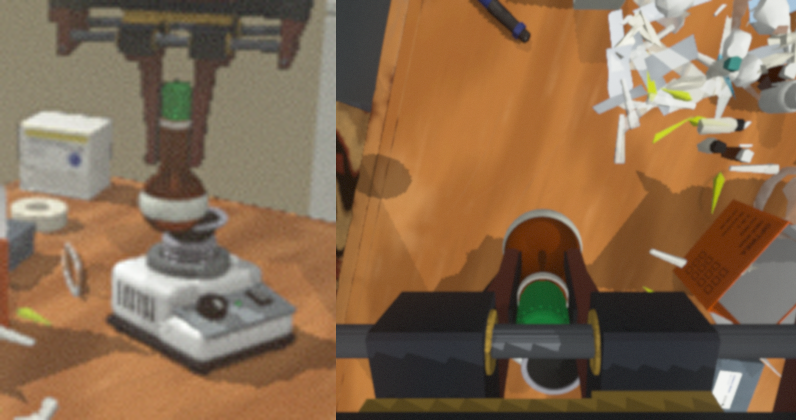

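The left panel shows the flask held upright with the cap home. The right panel shows the cap between the fingers. Combining the bias-corrected wrist and top views puts the cup axis at about (537.6,-239.5).

```bash

python3 -m jog '{"delta_rot":[[0,0,0],[0,0,0],[0,0,0],[0,0,0],[0,0,0]],"translation":[[-20,1,0],[-50,3,0],[-85,6,0],[-120,8,0],[-144.8,9.9,0]],"hand":[-1,-1,-1,-1,-1]}'
python3 -m jog '{"delta_rot":[[0,0,0],[0,0,0],[0,0,0],[0,0,0],[0,0,0]],"translation":[[0,0,0],[0,0,0],[0,0,10],[0,0,20],[0,0,30]],"hand":[-1,-1,-1,-1,-1]}'
python3 -m jog '{"delta_rot":[[0,0,0],[0,0,0],[0,0,0],[0,0,0]],"translation":[[0,0,0],[0,0,0],[0,0,0],[0,0,0]],"hand":[-1,-1,-1,-1]}'
python3 -c "
from h import *
go([537.6,-239.5,144.3])
snap('scene','s4')
a=cv2.imread('pics/s4.png')[120:250,290:400]
cv2.imwrite('pics/c8.png',cv2.resize(a,(508,600),interpolation=cv2.INTER_CUBIC))"
```

```text
t: 15.65
ee_pos: [537.7, -241.0, 198.9]
orientation: [-1.811, -2.565, 0.001]
ft_force: [-1.0, 1.4, -1.4]
width: 22.4
t: 16.15
ee_pos: [537.0, -238.4, 169.4]
orientation: [-1.809, -2.567, 0.0]
ft_force: [-0.1, -0.1, -2.4]
width: 23.0
t: 16.55
ee_pos: [537.9, -239.5, 171.1]
orientation: [1.81, 2.566, 0.0]
ft_force: [0.3, 0.3, -1.6]
width: 22.9
t 16.55 ee [ 537.9 -239.5  171.1] tooly yaw 19.6 toolz [ 8.e-04 -4.e-04 -1.e+00] F [ 0.3  0.3 -1.6] w 22.9 -> tool d [ 0.1 -0.3 26.8]
```

View pics/c8.png

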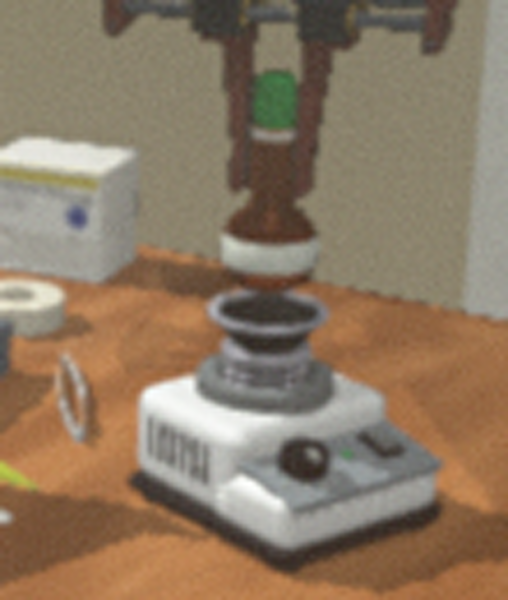

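Flask axis (x≈268) and cup centre (x≈267) coincide in the view. Lowering with force checks.

```bash

python3 -m jog '{"delta_rot":[[0,0,0],[0,0,0],[0,0,0],[0,0,0],[0,0,0]],"translation":[[0,0,5],[0,0,10],[0,0,15],[0,0,20],[0,0,20]],"hand":[-1,-1,-1,-1,-1]}'
python3 -m jog '{"delta_rot":[[0,0,0],[0,0,0],[0,0,0]],"translation":[[0,0,2],[0,0,3],[0,0,3]],"hand":[-1,-1,-1]}'
python3 -m jog '{"delta_rot":[[0,0,0],[0,0,0],[0,0,0]],"translation":[[0,0,2],[0,0,3],[0,0,3]],"hand":[-1,-1,-1]}'
python3 -m jog '{"delta_rot":[[0,0,0],[0,0,0],[0,0,0]],"translation":[[0,0,2],[0,0,3],[0,0,3]],"hand":[-1,-1,-1]}'
python3 -m jog '{"delta_rot":[[0,0,0],[0,0,0],[0,0,0]],"translation":[[0,0,2],[0,0,2],[0,0,2]],"hand":[-1,-1,-1]}'
python3 -c "
from h import *
go([537.6,-239.5,133])"
```

```text
t: 17.1
ee_pos: [537.1, -239.1, 149.6]
orientation: [-1.81, -2.566, 0.0]
ft_force: [0.5, -0.2, -1.0]
width: 22.4
t: 17.4
ee_pos: [537.6, -239.4, 147.6]
orientation: [-1.811, -2.567, 0.0]
ft_force: [0.5, 0.2, -2.0]
width: 22.8
t: 17.7
ee_pos: [537.7, -239.5, 144.8]
orientation: [1.811, 2.567, -0.0]
ft_force: [-0.5, 0.1, 2.4]
width: 22.7
t: 18.0
ee_pos: [537.7, -239.5, 141.7]
orientation: [1.811, 2.567, 0.0]
ft_force: [-1.7, -0.1, 3.5]
width: 22.8
t: 18.3
ee_pos: [537.7, -239.5, 139.7]
orientation: [1.811, 2.567, -0.0]
ft_force: [-1.5, 0.5, 4.5]
width: 22.7
t 18.3 ee [ 537.7 -239.5  139.7] tooly yaw 19.6 toolz [ 1.e-04 -1.e-04 -1.e+00] F [-1.5  0.5  4.5] w 22.7 -> tool d [ 0.  -0.1  6.7]
```

```bash

python3 -m jog '{"delta_rot":[[0,0,0],[0,0,0],[0,0,0],[0,0,0]],"translation":[[0,0,1.5],[0,0,3],[0,0,4],[0,0,4]],"hand":[-1,-1,-1,-1]}'
python3 -m jog '{"delta_rot":[[0,0,0],[0,0,0],[0,0,0]],"translation":[[0,0,1],[0,0,1],[0,0,1]],"hand":[-1,-1,-1]}'
python3 -m jog '{"delta_rot":[[0,0,0],[0,0,0],[0,0,0]],"translation":[[0,0,0.8],[0,0,0.8],[0,0,0.8]],"hand":[-1,-1,-1]}'
```

```text
t: 18.7
ee_pos: [537.8, -239.5, 135.7]
orientation: [1.811, 2.567, -0.0]
ft_force: [-1.6, -0.4, 6.2]
width: 23.0
t: 19.0
ee_pos: [537.8, -239.5, 134.8]
orientation: [1.811, 2.567, 0.0]
ft_force: [-2.4, -0.3, 6.6]
width: 23.0
t: 19.3
ee_pos: [537.8, -239.5, 134.1]
orientation: [1.811, 2.567, 0.0]
ft_force: [-1.5, 0.3, 7.5]
width: 22.6
```

```bash

python3 -m jog '{"delta_rot":[[0,0,0],[0,0,0],[0,0,0],[0,0,0],[0,0,0]],"translation":[[0,0,0.7],[0,0,0.7],[0,0,0.7],[0,0,0.7],[0,0,0.7]],"hand":[-1,-1,-1,-1,-1]}'
python3 -m jog '{"delta_rot":[[0,0,0],[0,0,0],[0,0,0],[0,0,0],[0,0,0]],"translation":[[0,0,0.3],[0,0,0.3],[0,0,0.3],[0,0,0.3],[0,0,0.3]],"hand":[-1,-1,-1,-1,-1]}'
python3 -c "
from h import *
go([537.6,-239.5,133])
snap('scene','s5')
a=cv2.imread('pics/s5.png')[120:250,290:400]
cv2.imwrite('pics/c9.png',cv2.resize(a,(508,600),interpolation=cv2.INTER_CUBIC))"
```

```text
t: 19.8
ee_pos: [537.8, -239.5, 133.4]
orientation: [1.811, 2.567, -0.0]
ft_force: [-2.5, 0.1, 6.1]
width: 22.8
t: 20.3
ee_pos: [537.8, -239.5, 133.1]
orientation: [1.811, 2.567, 0.0]
ft_force: [-1.4, 0.0, 6.6]
width: 22.4
t 20.3 ee [ 537.8 -239.5  133.1] tooly yaw 19.59 toolz [ 4.e-04 -3.e-04 -1.e+00] F [-1.4  0.   6.6] w 22.4 -> tool d [ 0.1 -0.2  0.1]
```

```bash

for i in 1 2; do
python3 -m jog '{"delta_rot":[[0,0,0],[0,0,0]],"translation":[[0,0,0.4],[0,0,0.4]],"hand":[-1,-1]}' | egrep 'ee_pos|force'
for k in 1 2 3; do python3 -m jog '{"delta_rot":[[0,0,0]],"translation":[[0,0,0]],"hand":[-1]}' | egrep 'force'; done; done
```

```text
ee_pos: [537.8, -239.5, 132.7]
ft_force: [-2.4, -0.2, 8.1]
ft_force: [-2.5, -0.3, 6.7]
ft_force: [-1.5, -0.4, 6.7]
ft_force: [-2.2, -0.1, 8.2]
ee_pos: [537.8, -239.6, 132.5]
ft_force: [-2.2, 0.4, 9.1]
ft_force: [-2.8, -0.4, 8.6]
ft_force: [-3.4, -1.0, 8.1]
ft_force: [-3.3, 0.1, 8.0]
```

```bash

python3 -m jog '{"delta_rot":[[0,0,0],[0,0,0]],"translation":[[0,0,0.4],[0,0,0.4]],"hand":[-1,-1]}' | egrep 'ee_pos|force'
for k in 1 2 3 4; do python3 -m jog '{"delta_rot":[[0,0,0],[0,0,0]],"translation":[[0,0,0],[0,0,0]],"hand":[-1,-1]}' | egrep 'ee_pos|force|width'; done
python3 - <<'E'
from h import *
d=cv2.imread('pics/s5.png');hsv=cv2.cvtColor(d,cv2.COLOR_BGR2HSV)
m=cv2.inRange(hsv,(45,80,40),(80,255,255))[100:250,290:400]
ys,xs=np.nonzero(m);n,l,s,c=cv2.connectedComponentsWithStats(m);print([(s[i]+[290,100,0,0,0]).tolist() for i in range(1,n) if s[i,4]>15])
print('expected cap top/bottom in s5',proj('s5',[537.7,-239.5,133.1+59.3]),proj('s5',[537.7,-239.5,133.1+33.3]))
E
```

```text
ee_pos: [537.9, -239.6, 132.4]
ft_force: [-3.7, 1.3, 12.3]
ee_pos: [537.9, -239.6, 132.4]
ft_force: [-4.1, 1.3, 10.9]
width: 22.7
ee_pos: [537.9, -239.6, 132.4]
ft_force: [-3.6, 0.9, 11.1]
width: 22.2
ee_pos: [537.8, -239.6, 132.4]
ft_force: [-3.7, 0.6, 11.1]
width: 22.8
ee_pos: [537.9, -239.6, 132.4]
ft_force: [-3.2, -0.5, 11.3]
width: 22.7
[[345, 152, 8, 12, 90]]
expected cap top/bottom in s5 [349.07595188 152.00332873] [348.54938372 162.85399155]
```

The cup is against its stop: the last 0.4 mm commanded gave almost no movement and about 3 N more force. The cap is where it should be in the image. Handing in.

```bash
python3 -c "
from workcell import ctrl
print(ctrl.close_job())"
```

```text
the job is handed in; nothing more can be done
None
```

The job is handed in at about 21.9 s of the 58 s allowed. The green-capped swab is in the flask, and the flask is pressed down in the mixer cup, still in the gripper. I was not told a verdict.

- **Swab:** the cap met the mouth firmly at TCP z 86.7 mm (86.8 expected), with 28 N of push. The picture showed no gap.
- **Flask:** I gripped it by the neck (about 22.7 mm opening), lifted it and set it in the cup. It first touched at about TCP z 145.
- **Press:** I pushed the cup down about 12 mm to TCP z 132.4. There, 0.4 mm more of commanded travel gave only about 0.1 mm of movement and about 3 N more force, so the cup is at its stop. The wrist force holds steady at about 11 N.

Checks that failed or disagreed:
- The last picture of the pressed flask could not be viewed because the 12-picture limit was reached. I checked it by colour instead: the cap was within a pixel of where it should be.
- The cameras disagreed by 2–5 mm on positions, and the measured cup rim came out about 4 mm below the stated height. I used offsets between wrist views and force contact to settle these.
- I did not look again at the tubes, the small bottle or the specimen pot after the moves. No move or force reading suggested contact with them.

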